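Make up the field kit and the titration kit in a water-testing laboratory

ROBOT

A 6-joint arm with a two-finger parallel gripper is mounted at the origin on the work surface. World frame = base frame: x ahead of the robot, y to its left, z up, the work surface at z = 0. Lengths are in mm, angles in rad, forces in N, time in s.
With the tool pointing down it reaches from about 350 to 775 mm from the base axis. Payload 7.3 kg.
Tool frame: the origin (TCP) lies midway between the tips of the shut fingers; the grasp point (between the pads) lies 19 mm behind it (bot.hold_point_z is the distance from the TCP to the grasp point, in mm); z points along the fingers, y is the direction in which the jaws open and shut (so a half turn about z gives the same grasp; the last joint's range is limited). The gripper opens to 92 mm and grips with 3 to 60 N. Pads are 19 mm wide; open, the fingers measure 130 mm over their backs; the gripper's body (75 mm by 190 mm) begins 47 mm behind the grasp point.
Start: joints at [-0.146, 0.342, 1.524, -0, 1.275, -0.146], TCP at [525.019, 0.019, 226.741] pointing down, gripper open.
Joint ranges: [-2.53, 2.53], [-0.77, 2.02], [0.04, 2.7], [-1, 4.14], [0.28, 2.66], [-3.11, 3.11]. Speed limits (rad/s): [2.57, 2.57, 3.14, 3.14, 3.14, 3.14].

INTERFACE

Orientations are given as [roll, pitch, yaw] about the fixed x, y, z axes, in that order (R = Rz(yaw) Ry(pitch) Rx(roll)).
In Python, from plant import bot gives the robot as it stands.
- The arm moves only by the tool servo_tool, never from a script. Its argument "series" is a list of rows, each a list of 5 numbers: the opening, from 0 (shut) to 1 (fully open), then the shift along the tool's x, y, z each as a share of 50 mm, from -1 to 1, then the turn about the tool's z as a share of 90 degrees, from -1 to 1. In form: [[gripper, tx, ty, tz, spin], ...]. A call has 1 to 20 rows; each row shifts and turns the commanded pose from where the row before left it, along the tool's axes as they then stand; what a row does not reach is not made up. A row lasts 1/8 s, in which the tool goes at most 62.5 mm and 10.7 degrees, less where a joint would pass 70% of its speed; a pose out of reach is approached as far as the arm can. A call with a number of a shift or a turn outside -1 to 1 is refused whole. A call with a gripper value outside its range is refused whole. The fingers move at their own pace and stop on an object; the grip force is fixed at half the most. Time passes only in rows, so rows that do not move let the fingers close. It gives the time, the measured TCP pose, the force and the opening at its end, in the units of the state.
- bot.get_obs(): the state, without advancing time (a new reading comes with each control period).
- bot.capture(name): name is "scene" or "side" or "wrist"; returns the picture (420x560x3 uint8, red, green, blue); there is no depth.
- bot.camera_model(name): a dict with "mtx" (3x3 intrinsics, pixels), "distortion" ([k1, k2, p1, p2, k3] as OpenCV has them; the pictures are not rectified), "world_from_camera" (4x4, takes a point from camera to world coordinates). Camera axes: x right, y up, looking along -z (the intrinsics and any distortion apply to the point x, -y, -z); pixel columns grow to the right and rows downward; lengths in mm; the calibration is good to about 2 mm. A picture is of the moment at which its call begins: read the wrist's pose just before it. camera_model takes no time and is no camera call; for the wrist camera it gives the pose at the moment of the call.
- bot.close_job(): hands the job in, once; it reports no verdict.
Trained networks look in the newest picture that a camera, given by its name, has taken for a name from the list of things; names that differ only in an ending like _2 or _b are one class to them, and where a whole thing is asked for, a point or a joint stands for the part that bears it (a point fixed in the world has none). Each returns a list of dicts, best first, with "p" (0 to 1); they miss things now and then, are a little off and sometimes report something else, mostly with a low value. They report only what shows in the picture. A call takes as long as a camera call.
- bot.outline_of(camera, label): "mask" (420x560 bool, what is visible of it).
- bot.pinpoint(camera, label): "point" ([x, y, z] in mm, in the coordinates of the camera as it stood for that picture, good to about 4 mm: a listed point, or the origin of a listed thing).
The state is a dict: "time": time; "joint_positions": joint angles; "dq": joint speeds; "tau": joint torques, N m; "tool_pos": TCP position; "tcp_rot": TCP orientation; "contact_force": force on the tool from outside, world axes, zero at the start; "moment": the same for the moment, N m; "grip_width": finger opening in mm.
Only numpy, scipy, OpenCV 4.12 (cv2) and the standard library are available. Lean on these libraries where they do the work, as an engineer would, in place of code of your own. Each camera call takes 0.05 s, during which the arm holds its last target.

TASK

Make up the two water-testing kits from the stock on the bench, each thing upright on the floor of the cell of its tray that fits it. The three-cell tray is the field kit: the large white sample bottle in the wide cell, the beaker in the middle cell, the slim test-strip tube in the narrow cell; the two-cell tray is the titration kit: the stoppered conical flask in the wide cell, the dropping bottle in the smaller one. Set things down without dropping them or knocking anything over, and leave the tape roll, the glove carton and the wash bottle where they are.

Things in the scene. Friction and masses are not known exactly. Their poses are not given: they have to be found in the camera images.
- sample_bottle_c (a point): Large white plastic wide-mouth sample bottle with a screw cap and a paper band, loose, upright on the bench, about 0.16 kg. 124 mm tall; body 66 mm diameter up to 84 mm above its base, sloping shoulder, ribbed cap 50 mm diameter from 98 mm up to the top. The point is on its axis, half-way up (62 mm above its base); z up along the axis.
- beaker_c (a point): Small open glass beaker with a lip, loose, upright on the bench, about 0.06 kg. 48 mm outside diameter, 63 mm tall, wall 3 mm, the only open vessel. The point is on its axis, half-way up (31 mm above its base); z up.
- strip_tube_c (a point): Slim white plastic test-strip tube with a flip lid, loose, upright on the bench, about 0.035 kg. 28 mm diameter, 78 mm tall (lid 29 mm diameter from 64 mm up). The point is on its axis, half-way up (39 mm above its base); z up.
- flask_c (a point): Clear glass conical flask with a dark rubber stopper, loose, upright, about 0.14 kg. 114 mm tall with the stopper; base 64 mm diameter, tapering to a straight neck 28 mm diameter from 64 to 96 mm above the base, rim 33 mm from 96 to 100 mm, stopper 25 mm above it. The point is on its axis, half-way up (57 mm above its base); z up.
- dropper_c (a point): Amber glass dropping bottle with a black cap and a rubber bulb on top, loose, upright on the bench, about 0.09 kg. 102 mm tall; body 42 mm diameter up to 48 mm, shoulder up to 60 mm, ribbed black cap 26 mm diameter from 60 to 84 mm, bulb 18 mm diameter above it. The point is on its axis, half-way up (51 mm above its base); z up.
- field_tray: Long light grey plastic tray with three cells (field kit), 92 mm (x) by 210 mm (y; tabs add 9 mm at each end). Fixed, turned up to 20 deg. Origin: centre of underside; z up, cells in a row along y, each 84 mm deep in x. Floor 4 mm thick; walls 4 mm thick, tops 26 mm above the bench. Cell centres on x = 0: wide cell (84 mm) at y = -59 mm, middle cell (64 mm) at y = +19 mm, narrow cell (46 mm) at y = +78 mm.
- bench_tray: Shorter light grey plastic tray with two cells (titration kit), 92 mm (x) by 156 mm (y; tabs add 9 mm at each end). Fixed, turned up to 20 deg. Origin: centre of underside; z up, cells in a row along y, each 84 mm deep in x. Floor 4 mm thick; walls 4 mm thick, tops 26 mm above the bench. Cell centres on x = 0: wide cell (84 mm) at y = -32 mm, smaller cell (60 mm) at y = +44 mm.
- tape_roll: Bystander: roll of paper tape lying flat, 110 mm diameter, 25 mm high. Origin: centre of its underside. Leave alone.
- glove_box: Bystander: closed glove carton, 230 x 120 x 70 mm. Origin: centre of its underside. Leave alone.
- wash_bottle: Bystander: white wash bottle with a bent spout, 68 mm diameter, 185 mm tall. Origin: centre of its underside. Leave alone.

How it is judged:
By the outcome, as a careful person would: the job done as asked, in the order asked, and still so for the second after the job is handed in, with the robot touching nothing.
It also fails if it takes over 128 s, if anything falls off the work surface, if the arm or the gripper's body presses on something with over 40 N, if the wrist force passes 120 N, or if a joint passes its speed limit or range.

## Working session

There is one attempt and no reset: what is moved stays moved. The work goes in short steps, Python scripts to look and compute and a tool call to move; the robot and the scene stay as the last step left them, time stands still between calls to the robot, and variables do not carry over. Pictures are saved under pics/ and viewed, and the job is handed in when it is done.

Besides the shell and the picture viewer there is one more tool, called after "Call:" in YAML: its name, and indented under it one key for each argument. servo_tool: Moves the arm, as the interface text tells. Shift numbers are shares of 50 mm and turn numbers shares of 90 degrees, none past 1 either way. Its arguments: {"type":"object","properties":{"series":{"type":"array"}},"required":["series"]}

```bash
ls; mkdir -p pics; cat > h.py <<'E'
import numpy as np, cv2
from plant import bot
def toworld(M,p):
    M=np.array(M); return (M@np.append(p,1))[:3]
def cap(n,f):
    im=bot.capture(n); cv2.imwrite('pics/'+f,cv2.cvtColor(np.array(im),cv2.COLOR_RGB2BGR)); return im
def proj(cm,P):
    M=np.linalg.inv(np.array(cm['world_from_camera'])); p=(M@np.append(P,1))[:3]
    q=np.array([p[0],-p[1],-p[2]])
    r,_=cv2.projectPoints(q.reshape(1,1,3),np.zeros(3),np.zeros(3),np.array(cm['mtx'],float),np.array(cm['distortion'],float)); return r.ravel()
def ray(cm,u,v):
    n=cv2.undistortPoints(np.array([[[u,v]]],float),np.array(cm['mtx'],float),np.array(cm['distortion'],float)).ravel()
    M=np.array(cm['world_from_camera']); return M[:3,3],M[:3,:3]@np.array([n[0],-n[1],-1])
def atz(cm,u,v,z):
    o,d=ray(cm,u,v); return o+d*(z-o[2])/d[2]
E
python3 - <<'E'
from h import *
print(bot.get_obs()); 
for n in ['scene','side','wrist']:
    cap(n,n+'0.png'); cm=bot.camera_model(n); print(n,np.round(np.array(cm['world_from_camera']),2).tolist())
    for l in ['sample_bottle_c','beaker_c','strip_tube_c','flask_c','dropper_c','field_tray','bench_tray','tape_roll','glove_box','wash_bottle']:
        r=bot.pinpoint(n,l)
        print(l,[(round(x['p'],2),np.round(toworld(cm['world_from_camera'],x['point'])).tolist()) for x in r[:3]])
print(bot.get_obs()['time'])
E
```

```text
pics
{'time': 0.0, 'joint_positions': array([-1.45988193e-01,  3.42719343e-01,  1.52501627e+00, -9.68443925e-06,
        1.27543581e+00, -1.46000837e-01]), 'dq': array([-0.00125039, -0.00072084,  0.00067171, -0.00056895,  0.00108801,
        0.0006244 ]), 'tau': array([ 7.61924657e-04, -4.31245601e+01, -2.44219762e+01,  7.17750052e-02,
        5.59406646e-02, -1.04314388e-04]), 'tool_pos': array([5.24580652e+02, 8.71371532e-02, 2.26047000e+02]), 'tcp_rot': array([-3.14002934e+00, -2.20520383e-04,  1.57081162e+00]), 'contact_force': array([ 0.06991813,  0.96554811, -0.81610665]), 'moment': array([ 0.00349879, -0.01435685,  0.00382577]), 'grip_width': 91.86348702676105}
scene [[-0.45, -0.76, 0.48, 1360.26], [0.89, -0.39, 0.23, 372.83], [0.01, 0.53, 0.85, 1445.58], [0.0, 0.0, 0.0, 1.0]]
sample_bottle_c []
beaker_c [(0.55, [443.0, -18.0, 35.0])]
strip_tube_c [(0.63, [397.0, -305.0, 38.0])]
flask_c [(0.89, [414.0, 154.0, 59.0])]
dropper_c [(0.55, [442.0, -159.0, 52.0]), (0.55, [630.0, -176.0, 4.0])]
field_tray [(0.89, [599.0, 137.0, 2.0])]
bench_tray [(0.66, [632.0, -179.0, 2.0])]
tape_ro
[... 409 characters left out ...]
, [631.0, -176.0, -2.0])]
dropper_c [(0.57, [444.0, -161.0, 58.0])]
field_tray [(0.78, [601.0, 137.0, 1.0])]
bench_tray [(0.62, [632.0, -179.0, 1.0])]
tape_roll [(0.67, [793.0, -27.0, 1.0])]
glove_box [(0.82, [571.0, -489.0, 0.0]), (0.26, [444.0, -162.0, 55.0])]
wash_bottle [(0.48, [577.0, 438.0, 2.0])]
wrist [[1.0, -0.0, -0.0, 523.88], [0.0, 0.96, 0.28, 73.8], [0.0, -0.28, 0.96, 385.34], [0.0, 0.0, 0.0, 1.0]]
sample_bottle_c [(0.16, [630.0, -182.0, -2.0])]
beaker_c []
strip_tube_c []
flask_c [(0.98, [412.0, 153.0, 53.0])]
dropper_c [(0.59, [444.0, -161.0, 51.0])]
field_tray [(0.89, [595.0, 134.0, 1.0])]
bench_tray [(0.97, [630.0, -182.0, -1.0])]
tape_roll []
glove_box []
wash_bottle []
1.65
```

View pics/scene0.png

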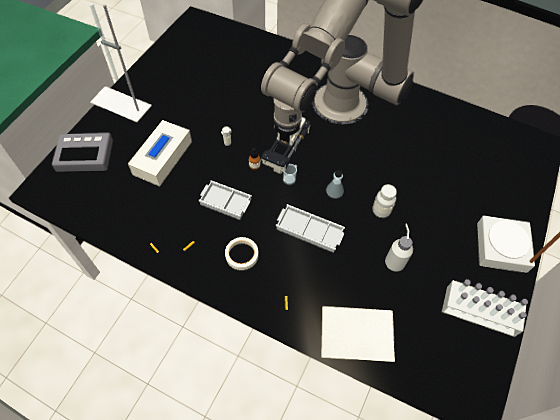

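View pics/side0.png

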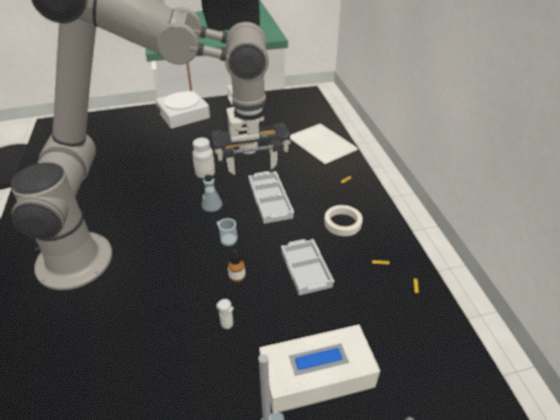

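View pics/wrist0.png

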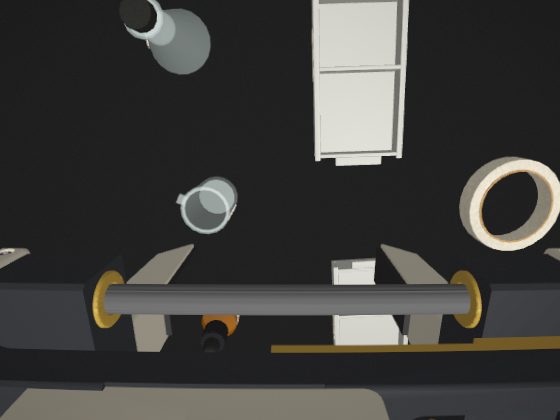

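The networks agree with the pictures:
- In the scene view, the field tray is at about (310,227), the bench tray at (225,199), and the bottle at (385,200).
- The flask is at (335,185), the beaker at (290,173), the dropper at (254,159), and the tube at (227,135).
- In the wrist view, the beaker's spout points toward -x.

Next I'll look at the field tray from above.

Call:
servo_tool:
  series:
    - [1,0.6,0.37,-0.27,0]
    - [1,0.6,0.37,-0.27,0]
    - [1,0.6,0.37,-0.27,0]
    - [1,0.56,0.37,-0.27,0]
    - [1,0,0,0,0]
    - [1,0,0,0,0]

```text
time: 2.4
tool_pos: [598.5, 117.5, 280.1]
tcp_rot: [-3.14, 0.001, 1.571]
contact_force: [-0.2, 0.3, -0.4]
grip_width: 91.8
```

```bash
cat >> h.py <<'E'
from scipy.optimize import minimize
def box(L,W,x,y,a,zs):
    c,s=np.cos(a),np.sin(a)
    return [(x+c*u-s*v,y+s*u+c*v,z) for z in zs for u in(-W/2,W/2) for v in(-L/2,L/2)]
E
python3 - <<'E'
from h import *
print(bot.get_obs()['tool_pos'])
cm=bot.camera_model('wrist'); cap('wrist','w1.png')
for l in ['field_tray','flask_c','beaker_c']:
    r=bot.pinpoint('wrist',l); print(l,[(round(x['p'],2),np.round(toworld(cm['world_from_camera'],x['point'])).tolist()) for x in r[:3]])
r=bot.outline_of('wrist','field_tray'); m=r[0]['mask'].astype(np.uint8); np.save('m1.npy',m)
cs,_=cv2.findContours(m,0,2); c=max(cs,key=cv2.contourArea); print(r[0]['p'],cv2.boundingRect(c)); print(cv2.approxPolyDP(c,3,True).reshape(-1,2).tolist())
import pickle; pickle.dump(cm,open('cm1.pkl','wb'))
E
```

```text
[598.49086062 117.54392194 280.07071666]
field_tray [(0.7, [593.0, 130.0, 5.0])]
flask_c [(0.83, [413.0, 155.0, 58.0])]
beaker_c []
0.87 (244, 63, 82, 185)
[[303, 63], [262, 66], [261, 73], [244, 72], [255, 243], [269, 241], [273, 247], [305, 246], [309, 239], [324, 240], [323, 69], [306, 71]]
```

View pics/w1.png

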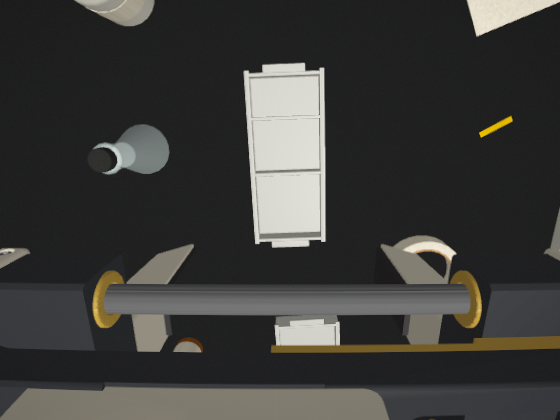

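The field tray is seen whole. Its rim corners are at about (246,72), (324,69), (325,241) and (256,244). The narrow cell is at the top of the picture (+y) and the wide cell at the bottom (-y).

```bash
python3 - <<'E'
from h import *
import pickle; cm=pickle.load(open('cm1.pkl','rb'))
uv=np.array([(246,72),(324,69),(325,241),(256.,244)])
loc=[(-46,105),(46,105),(46,-105),(-46,-105)]
for (u,v) in uv: print(atz(cm,u,v,26).round(1))
def P(p): 
    c,s=np.cos(p[2]),np.sin(p[2]); return np.array([proj(cm,(p[0]+c*a-s*b,p[1]+s*a+c*b,26)) for a,b in loc])
from scipy.optimize import least_squares
r=least_squares(lambda p:(P(p)-uv).ravel(),[598,135,0],x_scale=[1,1,.01]); p=r.x
print(p,np.degrees(p[2]),(P(p)-uv).round(1).tolist())
for n,y in [('wide',-59),('mid',19),('nar',78)]: print(n,p[0]-np.sin(p[2])*y,p[1]+np.cos(p[2])*y)
E
```

```text
[549.7 240.3  26. ]
[640.5 243.6  26. ]
[648.3  30.   26. ]
[556.2  25.7  26. ]
[5.98698398e+02 1.35413476e+02 3.46583527e-02] 1.9857773344964662 [[-0.5, 1.4], [0.4, 1.5], [0.1, -1.4], [0.0, -2.2]]
wide 600.7428314381526 76.44890835507883
mid 598.0400211067786 154.40206618920774
nar 595.9955876509955 213.3666342945104
```

Call:
servo_tool:
  series:
    - [1,0.73,-0.77,0,0]
    - [1,0.73,-0.77,0,0]
    - [1,0.73,-0.77,0,0]
    - [1,0.73,-0.77,0,0]
    - [1,0.73,-0.77,0,0]
    - [1,0,0,0,0]
    - [1,0,0,0,0]

```text
time: 3.52
tool_pos: [406.8, 300.1, 280.9]
tcp_rot: [3.141, 0.0, 1.571]
contact_force: [0.2, -0.4, 0.8]
grip_width: 91.6
```

```bash
python3 - <<'E'
from h import *
print(bot.get_obs()['tool_pos'])
cm=bot.camera_model('wrist'); cap('wrist','w2.png')
for l in ['sample_bottle_c','flask_c']:
    r=bot.pinpoint('wrist',l); print(l,[(round(x['p'],2),np.round(toworld(cm['world_from_camera'],x['point'])).tolist()) for x in r[:3]])
print(proj(cm,(405,328,0)),proj(cm,(405,328,124)))
import pickle; pickle.dump(cm,open('cm2.pkl','wb'))
E
```

```text
[406.83546218 300.13832549 280.88798298]
sample_bottle_c []
flask_c [(0.97, [412.0, 153.0, 56.0])]
[285.861797   151.48322013] [285.69577767 165.17184771]
```

View pics/w2.png

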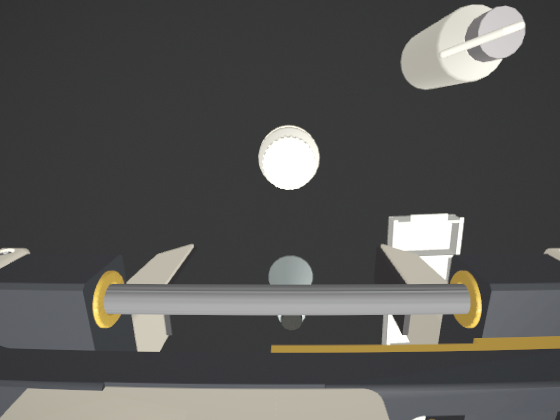

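The bottle's cap is centred at about (290,163), and its body outline spans columns 259–320.

```bash
python3 - <<'E'
from h import *
import pickle; cm=pickle.load(open('cm2.pkl','rb'))
im=cv2.imread('pics/w2.png',0)
print(atz(cm,290,163,124)); print(atz(cm,259,160,80),atz(cm,320,160,80))
cv2.imwrite('pics/w2c.png',cv2.resize(im[110:210,230:350],None,fx=5,fy=5))
E
```

```text
[409.10062468 330.07704738 124.        ]
[376.00872134 327.21081392  80.        ] [442.08806742 327.25095863  80.        ]
```

View pics/w2c.png

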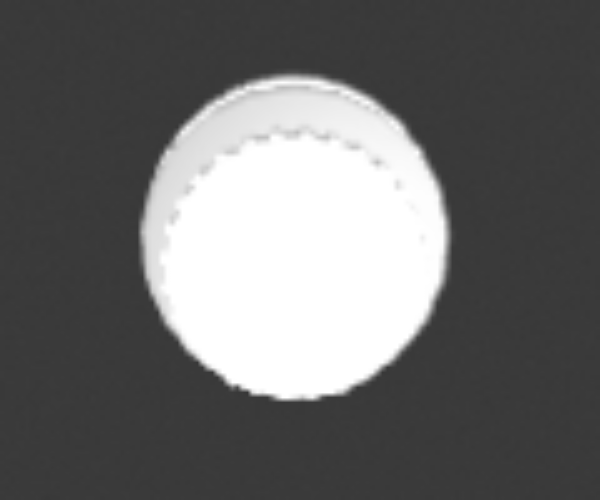

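Call:
servo_tool:
  series:
    - [1,0.6,0.04,0.2,0]
    - [1,0,0,0.7,0]
    - [1,0,0,0.7,0]
    - [1,0,0,0.7,0]
    - [1,0,0,0.7,0]
    - [1,0,0,0.7,0]
    - [1,0,0,0.5,0]
    - [1,0,0,0.16,0]
    - [1,0,0,0,0]
    - [0,0,0,0,0]
    - [0,0,0,0,0]
    - [0,0,0,0,0]
    - [0,0,0,0,0]
    - [0,0,0,0,0]

```text
time: 5.42
tool_pos: [408.9, 330.7, 63.3]
tcp_rot: [3.141, -0.001, 1.571]
contact_force: [0.3, -0.5, 6.5]
grip_width: 65.3
```

Call:
servo_tool:
  series:
    - [0,0,0,-0.2,0]
    - [0,0,0,-0.5,0]
    - [0,0,0,-0.7,0]
    - [0,0,0,-0.7,0]
    - [0,0,0,-0.7,0]
    - [0,-0.2,0.15,0,0]
    - [0,-0.6,0.46,0,0]
    - [0,-0.7,0.53,0,0]
    - [0,-0.7,0.53,0,0]
    - [0,-0.7,0.53,0,0]
    - [0,-0.7,0.53,0,0]
    - [0,-0.7,0.53,0,0]
    - [0,-0.58,0.43,0,0]
    - [0,-0.2,0.15,0,0]
    - [0,0,0,0,0]
    - [0,0,0,0,0]

```text
time: 7.42
tool_pos: [599.7, 77.5, 202.3]
tcp_rot: [-3.14, -0.0, 1.572]
contact_force: [-0.6, -0.3, -1.3]
grip_width: 65.1
```

```bash
python3 - <<'E'
from h import *
print(bot.get_obs()['tool_pos'])
im=cap('scene','s1.png');im2=cap('side','d1.png')
a=cv2.imread('pics/s1.png')[120:260,220:420];b=cv2.imread('pics/d1.png')[90:280,150:350]
cv2.imwrite('pics/c1.png',np.hstack([cv2.resize(a,(400,280)),cv2.resize(b,(380,280))]))
E
```

```text
[599.66583346  77.49177647 202.3446327 ]
```

View pics/c1.png

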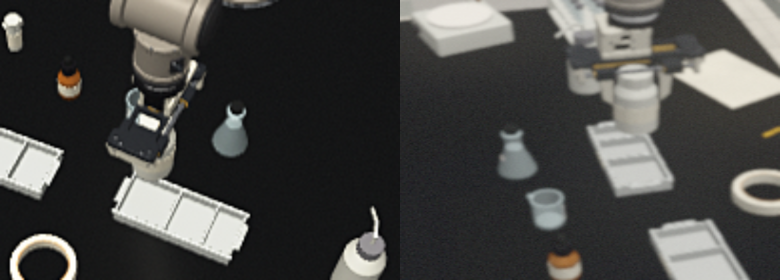

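The bottle hangs upright in the jaws above the wide cell, so I'll lower it.

Call:
servo_tool:
  series:
    - [0,0,0.02,0.4,0]
    - [0,0,0,0.6,0]
    - [0,0,0,0.6,0]
    - [0,0,0,0.5,0]
    - [0,0,0,0.3,0]
    - [0,0,0,0.16,0]
    - [0,0,0,0.08,0]
    - [0,0,0,0.05,0]
    - [0,0,0,0,0]
    - [0,0,0,0,0]

```text
time: 8.78
tool_pos: [601.8, 76.5, 68.7]
tcp_rot: [3.141, -0.0, 1.571]
contact_force: [0.1, 0.9, -1.3]
grip_width: 65.2
```

Call:
servo_tool:
  series:
    - [0,0,0,0.02,0]
    - [0,0,0,0,0]

```text
time: 9.02
tool_pos: [601.7, 76.5, 67.4]
tcp_rot: [3.141, -0.0, 1.571]
contact_force: [0.0, -0.3, -1.0]
grip_width: 65.3
```

Call:
servo_tool:
  series:
    - [0,0,0,0.01,0]
    - [0,0,0,0.01,0]
    - [0,0,0,0,0]

```text
time: 9.4
tool_pos: [601.7, 76.5, 67.3]
tcp_rot: [3.141, 0.0, 1.571]
contact_force: [-2.8, -0.5, 6.1]
grip_width: 65.1
```

Call:
servo_tool:
  series:
    - [1,0,0,0,0]
    - [1,0,0,0,0]
    - [1,0,0,0,0]
    - [1,0,0,0,0]
    - [1,0,0,-0.4,0]
    - [1,0,0,-0.8,0]
    - [1,0,0,-0.9,0]
    - [1,0,0,-0.9,0]
    - [1,0,0,-0.9,0]
    - [1,-0.4,-0.6,-0.3,0]
    - [1,-0.7,-0.9,0,0]
    - [1,-0.7,-0.9,0,0]
    - [1,-0.6,-0.8,0,0]
    - [1,0,0,0,0]
    - [1,0,0,0,0]

```text
time: 11.28
tool_pos: [442.1, -43.5, 276.6]
tcp_rot: [3.14, -0.0, 1.57]
contact_force: [-0.1, 1.0, 0.0]
grip_width: 92.2
```

```bash
python3 - <<'E'
from h import *
print(bot.get_obs()['tool_pos'])
cm=bot.camera_model('wrist'); cap('wrist','w3.png'); cap('side','d2.png')
for l in ['beaker_c','flask_c','dropper_c']:
    r=bot.pinpoint('wrist',l); print(l,[(round(x['p'],2),np.round(toworld(cm['world_from_camera'],x['point'])).tolist()) for x in r[:3]])
print(proj(cm,(443,-17,63)),proj(cm,(443,-17,3)))
import pickle; pickle.dump(cm,open('cm3.pkl','wb'))
a=cv2.imread('pics/w3.png')[50:250,200:400]
b=cv2.imread('pics/d2.png')[120:270,170:320]
cv2.imwrite('pics/c2.png',np.hstack([cv2.resize(a,(400,400)),cv2.resize(b,(400,400))]))
E
```

```text
[442.05647148 -43.47254234 276.5750353 ]
beaker_c [(0.55, [441.0, -22.0, 37.0])]
flask_c []
dropper_c [(0.6, [445.0, -164.0, 52.0])]
[288.14395689 159.11318412] [287.86933508 153.21352842]
```

View pics/c2.png

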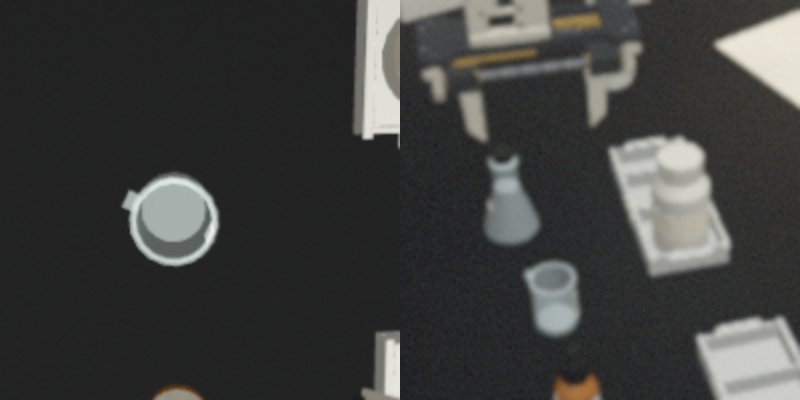

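The sample bottle stands in its wide cell. The beaker's rim is centred at wrist pixel (287,160) and its spout points to -x. I'll grip it with the jaws along y.

```bash
python3 - <<'E'
from h import *
import pickle; cm=pickle.load(open('cm3.pkl','rb'))
print(atz(cm,287,160.5,63), atz(cm,286.5,156,4))
E
```

```text
[441.71859431 -18.55210336  63.        ] [441.22479618 -20.47498166   4.        ]
```

Call:
servo_tool:
  series:
    - [1,0.5,0,0,0.1111]
    - [1,0,0,0.2,0.1111]
    - [1,0,0,0.4,0.1111]
    - [1,0,0,0.4,0.1111]
    - [1,0,0,0.4,0.1111]
    - [1,0,0,0.4,0.1111]
    - [1,0,0,0.4,0.1111]
    - [1,0,0,0.2,0.1111]
    - [1,0,0,0.2,0.1112]
    - [1,0,0,0,0]
    - [1,0,0,0,0]

```text
time: 12.9
tool_pos: [441.9, -18.3, 146.5]
tcp_rot: [3.142, -0.0, 0.004]
contact_force: [-0.1, 0.2, 1.2]
grip_width: 92.1
```

Call:
servo_tool:
  series:
    - [1,0,0,0.6,0]
    - [1,0,0,0.6,0]
    - [1,0,0,0.6,0]
    - [1,0,0,0.4,0]
    - [1,0,0,0.2,0]
    - [1,0,0,0,0]
    - [0,0,0,0,0]
    - [0,0,0,0,0]
    - [0,0,0,0,0]
    - [0,0,0,0,0]
    - [0,0,0,0,0]
    - [0,0,0,0,0]
    - [0,0,0,0,0]

```text
time: 14.52
tool_pos: [441.6, -18.5, 26.3]
tcp_rot: [3.142, -0.0, 0.0]
contact_force: [0.6, -0.4, 3.0]
grip_width: 47.4
```

Call:
servo_tool:
  series:
    - [0,0,0,-0.2,0]
    - [0,0,0,-0.4,-0.1111]
    - [0,0,0,-0.5,-0.1111]
    - [0,0,0,-0.5,-0.1111]
    - [0,0,0,-0.5,-0.1111]
    - [0,0,0,-0.5,-0.1111]
    - [0,0,0,-0.4,-0.1111]
    - [0,0,0,0,-0.1111]
    - [0,0,0,0,-0.1111]
    - [0,0,0,0,-0.1112]
    - [0,0.25,0.23,0,0]
    - [0,0.6,0.54,0,0]
    - [0,0.7,0.63,0,0]
    - [0,0.7,0.63,0,0]
    - [0,0.7,0.63,0,0]
    - [0,0.4,0.37,0,0]
    - [0,0.1,0.1,0,0]
    - [0,0,0,0,0]
    - [0,0,0,0,0]

```text
time: 16.9
tool_pos: [597.5, 153.4, 176.4]
tcp_rot: [-3.141, 0.0, 1.569]
contact_force: [0.1, -1.4, -0.8]
grip_width: 47.5
```

```bash
python3 - <<'E'
from h import *
print(bot.get_obs()['tool_pos'])
cm=bot.camera_model('wrist'); cap('wrist','w4.png'); cap('side','d3.png')
a=cv2.imread('pics/w4.png')
b=cv2.imread('pics/d3.png')[90:250,170:330]
cv2.imwrite('pics/c3.png',np.hstack([cv2.resize(a,(400,300)),cv2.resize(b,(300,300))]))
E
```

```text
[597.49297731 153.35955485 176.38382206]
```

View pics/c3.png

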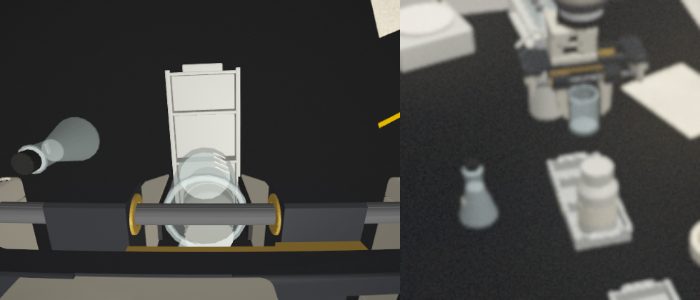

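The beaker is held upright above the tray; I'll lower it into the middle cell.

Call:
servo_tool:
  series:
    - [0,0.02,0.01,0.4,0]
    - [0,0,0,0.6,0]
    - [0,0,0,0.6,0]
    - [0,0,0,0.6,0]
    - [0,0,0,0.4,0]
    - [0,0,0,0.2,0]
    - [0,0,0,0.08,0]
    - [0,0,0,0.02,0]
    - [0,0,0,0.01,0]
    - [0,0,0,0,0]

```text
time: 18.25
tool_pos: [598.8, 155.1, 31.3]
tcp_rot: [3.141, -0.0, 1.571]
contact_force: [-0.2, -0.0, 0.1]
grip_width: 47.4
```

Call:
servo_tool:
  series:
    - [0,0,0,0.01,0]
    - [0,0,0,0.01,0]
    - [0,0,0,0.01,0]
    - [0,0,0,0,0]

```text
time: 18.75
tool_pos: [598.7, 155.1, 30.4]
tcp_rot: [3.141, -0.0, 1.571]
contact_force: [-2.5, -0.8, 6.9]
grip_width: 47.5
```

Call:
servo_tool:
  series:
    - [1,0,0,0,0]
    - [1,0,0,0,0]
    - [1,0,0,0,0]
    - [1,0,0,0,0]
    - [1,0,0,-0.3,0]
    - [1,0,0,-0.7,0]
    - [1,0,0,-0.9,0]
    - [1,0,0,-0.9,0]
    - [1,0,0,-0.9,0]
    - [1,-0.3,-0.1,-0.9,0]
    - [1,-0.7,-0.3,-0.4,0]

```text
time: 20.12
tool_pos: [579.2, 105.5, 283.3]
tcp_rot: [3.135, -0.0, 1.573]
contact_force: [-0.0, -0.3, -0.2]
grip_width: 92.5
```

Call:
servo_tool:
  series:
    - [1,-0.9,-0.38,0,0]
    - [1,-0.9,-0.38,0,0]
    - [1,-0.9,-0.38,0,0]
    - [1,-0.9,-0.38,0,0]
    - [1,-0.9,-0.38,0,0]
    - [1,-0.9,-0.38,0,0]
    - [1,-0.9,-0.38,0,0]
    - [1,-0.9,-0.38,0,0]
    - [1,-0.9,-0.38,0,0]
    - [1,-0.7,-0.22,0,0]
    - [1,0,0,0,0]
    - [1,0,0,0,0]

```text
time: 21.62
tool_pos: [396.6, -334.4, 279.8]
tcp_rot: [3.141, 0.0, 1.571]
contact_force: [0.7, 0.1, 0.1]
grip_width: 91.9
```

```bash
python3 - <<'E'
from h import *
print(bot.get_obs()['tool_pos'])
cm=bot.camera_model('wrist'); cap('wrist','w5.png'); cap('side','d4.png')
for l in ['strip_tube_c','bench_tray','dropper_c']:
    r=bot.pinpoint('wrist',l); print(l,[(round(x['p'],2),np.round(toworld(cm['world_from_camera'],x['point'])).tolist()) for x in r[:3]])
print(proj(cm,(397,-305,78)),proj(cm,(397,-305,0)))
import pickle; pickle.dump(cm,open('cm5.pkl','wb'))
a=cv2.imread('pics/w5.png')
b=cv2.imread('pics/d4.png')[90:250,170:330]
cv2.imwrite('pics/c5.png',np.hstack([cv2.resize(a,(480,360)),cv2.resize(b,(320,360))]))
E
```

```text
[ 396.56897521 -334.42487828  279.81090637]
strip_tube_c [(0.57, [397.0, -304.0, 40.0])]
bench_tray [(0.69, [628.0, -179.0, -2.0])]
dropper_c [(0.81, [443.0, -162.0, 51.0])]
[287.86572895 157.76226093] [287.60229571 150.41746763]
```

View pics/c5.png

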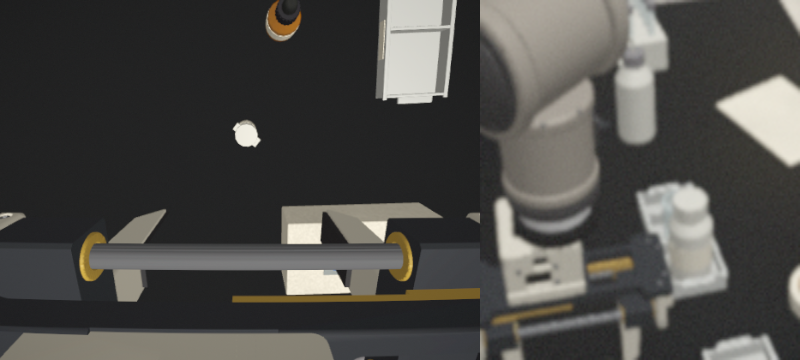

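```bash
python3 - <<'E'
from h import *
import pickle; cm=pickle.load(open('cm5.pkl','rb'))
a=cv2.imread('pics/w5.png')[130:190,250:330]
cv2.imwrite('pics/c5b.png',cv2.resize(a,None,fx=8,fy=8))
print(atz(cm,287,156,78))
E
```

```text
[ 396.06073375 -303.09834293   78.        ]
```

View pics/c5b.png

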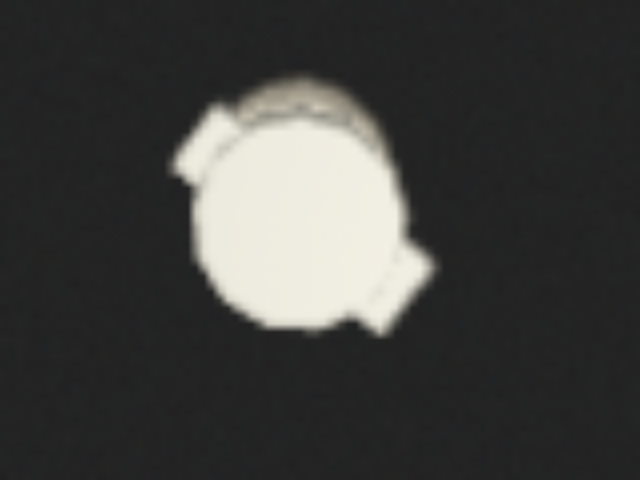

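The tube lid is centred at (287.5,158). Its tab and hinge lie about 37° below the x axis, so I turn the jaws across that line.

Call:
servo_tool:
  series:
    - [1,0.59,0,0.2,0]
    - [1,0,0,0.6,-0.116]
    - [1,0,0,0.6,-0.116]
    - [1,0,0,0.6,-0.116]
    - [1,0,0,0.6,-0.116]
    - [1,0,0,0.6,-0.116]
    - [1,0,0,0.6,0]
    - [1,0,0,0.6,0]
    - [1,0,0,0.4,0]
    - [1,0,0,0.2,0]
    - [1,0,0,0.08,0]
    - [1,0,0,0,0]
    - [0,0,0,0,0]
    - [0,0,0,0,0]
    - [0,0,0,0,0]
    - [0,0,0,0,0]
    - [0,0,0,0,0]
    - [0,0,0,0,0]
    - [0,0,0,0,0]

```text
time: 24.25
tool_pos: [396.5, -305.4, 25.2]
tcp_rot: [3.141, 0.0, 2.482]
contact_force: [-0.3, 0.3, -1.2]
grip_width: 27.8
```

Call:
servo_tool:
  series:
    - [0,0,0,-0.2,0]
    - [0,0,0,-0.5,0.116]
    - [0,0,0,-0.6,0.116]
    - [0,0,0,-0.6,0.116]
    - [0,0,0,-0.6,0.116]
    - [0,0,0,-0.6,0.116]
    - [0,0.3,0.1,0,0]
    - [0,0.7,0.27,0,0]
    - [0,0.8,0.31,0,0]
    - [0,0.8,0.31,0,0]
    - [0,0.8,0.31,0,0]
    - [0,0.8,0.31,0,0]
    - [0,0.8,0.31,0,0]
    - [0,0.8,0.31,0,0]
    - [0,0.8,0.31,0,0]
    - [0,0.8,0.31,0,0]
    - [0,0.8,0.31,0,0]
    - [0,0.8,0.31,0,0]
    - [0,0.8,0.31,0,0]

```text
time: 26.62
tool_pos: [584.7, 186.5, 179.0]
tcp_rot: [-3.139, 0.0, 1.574]
contact_force: [1.3, 0.5, -0.1]
grip_width: 27.8
```

Call:
servo_tool:
  series:
    - [0,0.4,0.2,0,0]
    - [0,0.17,0.01,0,0]
    - [0,0,0,0,0]
    - [0,0,0,0,0]

```text
time: 27.12
tool_pos: [595.6, 212.2, 180.1]
tcp_rot: [-3.141, 0.0, 1.571]
contact_force: [0.6, 0.1, -0.7]
grip_width: 27.7
```

```bash
python3 - <<'E'
from h import *
print(bot.get_obs()['tool_pos'])
cm=bot.camera_model('wrist'); cap('wrist','w6.png'); cap('side','d5.png')
a=cv2.imread('pics/w6.png')
b=cv2.imread('pics/d5.png')[60:250,170:330]
cv2.imwrite('pics/c6.png',np.hstack([cv2.resize(a,(480,360)),cv2.resize(b,(320,380))[:360]]))
E
```

```text
[595.58316395 212.19743433 180.14952129]
```

View pics/c6.png

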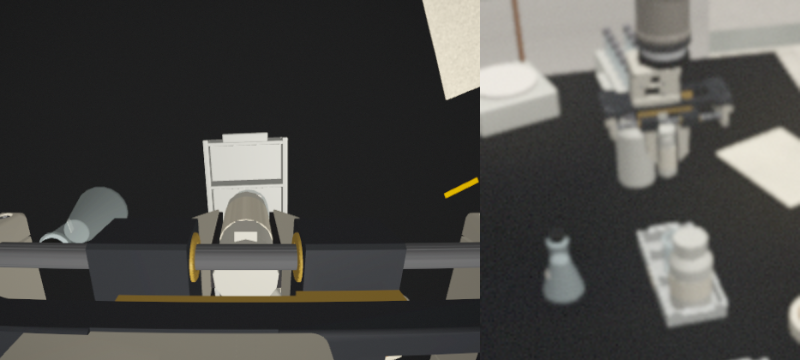

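```bash
python3 - <<'E'
from h import *
cm=bot.camera_model('wrist')
for u,v in [(204,141),(288,138),(207,183),(286,184)]: print(atz(cm,u*7/6,v*7/6,26).round(1))
E
```

```text
[548.8 241.1  26. ]
[641.5 244.3  26. ]
[550.3 192.6  26. ]
[641.3 191.4  26. ]
```

Call:
servo_tool:
  series:
    - [0,0.05,0,0.4,0]
    - [0,0,0,0.6,0]
    - [0,0,0,0.6,0]
    - [0,0,0,0.6,0]
    - [0,0,0,0.4,0]
    - [0,0,0,0.26,0]
    - [0,0,0,0.1,0]
    - [0,0,0,0.02,0]
    - [0,0,0,0.01,0]
    - [0,0,0,0.01,0]
    - [0,0,0,0,0]

```text
time: 28.6
tool_pos: [596.2, 215.6, 30.6]
tcp_rot: [3.141, -0.0, 1.571]
contact_force: [-0.2, 1.2, 0.0]
grip_width: 27.3
```

Call:
servo_tool:
  series:
    - [0,0,0,0.01,0]
    - [0,0,0,0.01,0]
    - [0,0,0,0.01,0]
    - [0,0,0,0,0]

```text
time: 29.1
tool_pos: [596.1, 215.6, 29.0]
tcp_rot: [3.141, -0.0, 1.571]
contact_force: [-0.8, -0.2, 4.1]
grip_width: 27.8
```

Call:
servo_tool:
  series:
    - [1,0,0,0,0]
    - [1,0,0,0,0]
    - [1,0,0,0,0]
    - [1,0,0,0,0]
    - [1,0,0,0,0]
    - [1,0,0,-0.3,0]
    - [1,0,0,-0.7,0]
    - [1,0,0,-0.9,0]
    - [1,0,0,-0.9,0]
    - [1,0,0,-0.9,0]
    - [1,0,0,-0.9,0]
    - [1,-0.4,0.08,-0.4,0]
    - [1,-0.9,0.08,0,0]
    - [1,-0.9,0.08,0,0]
    - [1,-0.9,0.08,0,0]
    - [1,-0.9,0.08,0,0]
    - [1,-0.9,0.08,0,0]
    - [1,-0.9,0.08,0,0]
    - [1,-0.9,0.08,0,0]
    - [1,-0.9,0.08,0,0]

```text
time: 31.6
tool_pos: [631.9, -165.9, 280.2]
tcp_rot: [3.14, 0.0, 1.571]
contact_force: [0.1, 0.0, -1.0]
grip_width: 91.9
```

Call:
servo_tool:
  series:
    - [1,-0.7,0,0,0]
    - [1,0,0,0,0]
    - [1,0,0,0,0]

```text
time: 31.98
tool_pos: [631.9, -198.8, 279.5]
tcp_rot: [3.141, -0.0, 1.571]
contact_force: [0.2, -0.7, 0.1]
grip_width: 91.8
```

```bash
python3 - <<'E'
from h import *
print(bot.get_obs()['tool_pos'])
cm=bot.camera_model('wrist'); cap('wrist','w7.png'); cap('side','d6.png')
import pickle; pickle.dump(cm,open('cm7.pkl','wb'))
r=bot.pinpoint('wrist','bench_tray'); print([(round(x['p'],2),np.round(toworld(cm['world_from_camera'],x['point'])).tolist()) for x in r[:3]])
b=cv2.imread('pics/d6.png')[120:280,170:330]
cv2.imwrite('pics/c7.png',cv2.resize(b,None,fx=3,fy=3))
E
```

```text
[ 631.94883356 -198.84499263  279.49718893]
[(0.85, [629.0, -182.0, -2.0])]
```

View pics/w7.png

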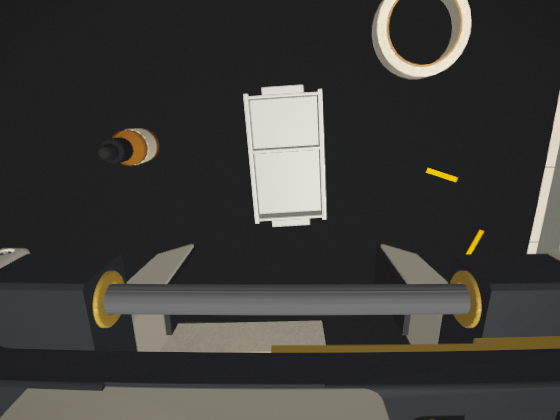

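View pics/c7.png

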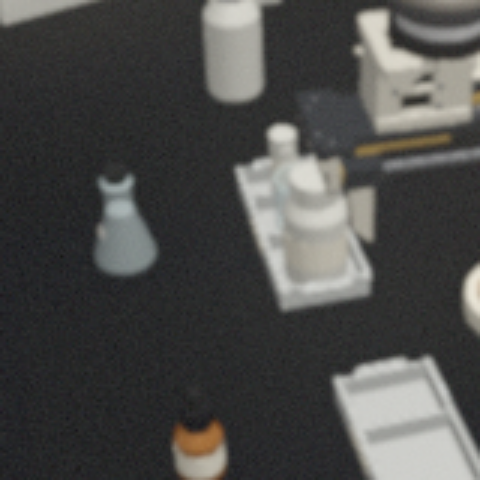

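All three things stand in the field tray. The bench tray's rim corners are at (245,95), (322,91), (326,219) and (255,222). Its wide cell is at the bottom of the picture (-y).

```bash
python3 - <<'E'
from h import *
import pickle; cm=pickle.load(open('cm7.pkl','rb'))
uv=np.array([(244.5,95),(322,91),(326,219),(255.,222)])
loc=[(-46,78),(46,78),(46,-78),(-46,-78)]
for (u,v) in uv: print(atz(cm,u,v,26).round(1))
def P(p): 
    c,s=np.cos(p[2]),np.sin(p[2]); return np.array([proj(cm,(p[0]+c*a-s*b,p[1]+s*a+c*b,26)) for a,b in loc])
from scipy.optimize import least_squares
r=least_squares(lambda p:(P(p)-uv).ravel(),[630,-180,0],x_scale=[1,1,.01]); p=r.x
print(p,np.degrees(p[2]),(P(p)-uv).round(1).tolist())
for n,y in [('wide',-32),('small',44)]: print(n,p[0]-np.sin(p[2])*y,p[1]+np.cos(p[2])*y)
print(atz(cm,130.,147,48)) 
E
```

```text
[ 581.2 -101.6   26. ]
[672.8 -97.1  26. ]
[ 682.5 -255.3   26. ]
[ 589.8 -259.4   26. ]
[ 6.31534026e+02 -1.78123569e+02  5.50637556e-02] 3.15492080144328 [[0.1, 1.0], [0.3, 0.6], [-0.5, -1.3], [0.1, -0.6]]
wide 633.2951759145814 -210.0750691716213
small 629.1124449203922 -134.1902567159642
[ 447.37294132 -159.95411111   48.        ]
```

Call:
servo_tool:
  series:
    - [1,0.4,-0.27,0,0]
    - [1,0.8,-0.54,0,0]
    - [1,0.8,-0.54,0,0]
    - [1,0.8,-0.54,0,0]
    - [1,0.8,-0.54,0,0]
    - [1,0.8,-0.54,0,0]
    - [1,0.8,-0.54,0,0]
    - [1,0.8,-0.54,0,0]
    - [1,0.48,-0.33,0,0]
    - [1,0,0,0,0]
    - [1,0,0,0,0]

```text
time: 33.5
tool_pos: [413.3, 124.5, 279.0]
tcp_rot: [3.141, 0.0, 1.572]
contact_force: [-0.5, -0.9, 0.3]
grip_width: 91.8
```

```bash
python3 - <<'E'
from h import *
print(bot.get_obs()['tool_pos'])
cm=bot.camera_model('wrist'); cap('wrist','w8.png')
import pickle; pickle.dump(cm,open('cm8.pkl','wb'))
r=bot.pinpoint('wrist','flask_c'); print([(round(x['p'],2),np.round(toworld(cm['world_from_camera'],x['point'])).tolist()) for x in r[:3]])
print(proj(cm,(413,153,114)),proj(cm,(413,153,0)))
b=cv2.imread('pics/w8.png')[90:230,200:370]
cv2.imwrite('pics/c8.png',cv2.resize(b,None,fx=4,fy=4))
E
```

```text
[413.27001145 124.52154542 279.0126052 ]
[(0.7, [413.0, 153.0, 54.0])]
[287.29850315 163.34357734] [287.02526619 151.15846158]
```

View pics/c8.png

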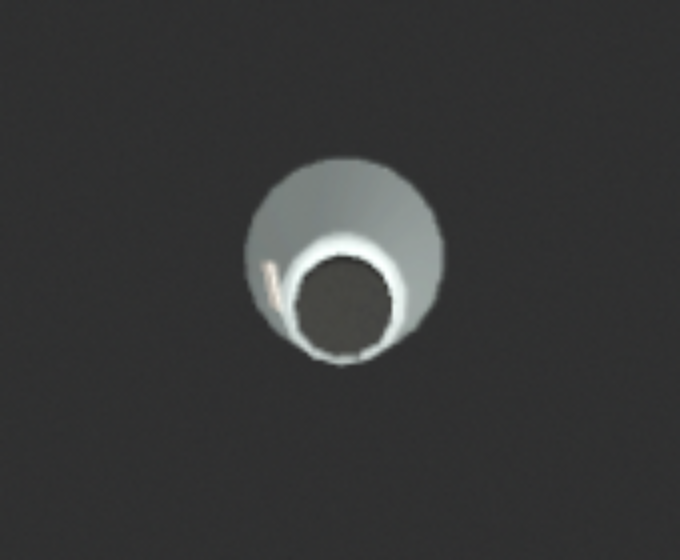

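The stopper is centred at (286,166) and the base circle at (286,154), so the flask is at about (411.7,150.7).

Call:
servo_tool:
  series:
    - [1,0.52,-0.03,0.2,0]
    - [1,0,0,0.6,0]
    - [1,0,0,0.7,0]
    - [1,0,0,0.7,0]
    - [1,0,0,0.7,0]
    - [1,0,0,0.7,0]
    - [1,0,0,0.5,0]
    - [1,0,0,0.22,0]
    - [1,0,0,0,0]
    - [0,0,0,0,0]
    - [0,0,0,0,0]
    - [0,0,0,0,0]
    - [0,0,0,0,0]
    - [0,0,0,0,0]
    - [0,0,0,0,0]
    - [0,0,0,0,0]

```text
time: 35.6
tool_pos: [411.6, 150.5, 62.7]
tcp_rot: [3.141, -0.0, 1.571]
contact_force: [0.1, -0.4, -0.0]
grip_width: 29.8
```

Call:
servo_tool:
  series:
    - [0.6,0,0,0,0]
    - [0.6,0,0,0,0]
    - [0.6,0,0,0,0]
    - [0.6,0,0,-0.08,0]
    - [0.6,0,0,0,0]
    - [0,0,0,0,0]
    - [0,0,0,0,0]
    - [0,0,0,0,0]
    - [0,0,0,0,0]
    - [0,0,0,0,0]

```text
time: 36.85
tool_pos: [411.6, 150.5, 66.7]
tcp_rot: [3.141, 0.0, 1.571]
contact_force: [0.9, 0.5, -0.2]
grip_width: 30.3
```

Call:
servo_tool:
  series:
    - [0,0,0,0,0]
    - [0,0,0,0,0]
    - [0,0,0,0,0]

```text
time: 37.22
tool_pos: [411.6, 150.5, 66.7]
tcp_rot: [3.141, 0.0, 1.571]
contact_force: [0.7, -0.5, 0.2]
grip_width: 29.9
```

Call:
servo_tool:
  series:
    - [0,0,0,-0.1,0]
    - [0,0,0,-0.2,0]
    - [0,0,0,-0.3,0]
    - [0,0,0,-0.2,0]
    - [0,0,0,0,0]
    - [0,0,0,0,0]

```text
time: 37.98
tool_pos: [411.3, 150.5, 106.5]
tcp_rot: [-3.141, 0.0, 1.571]
contact_force: [-0.1, -0.5, -1.6]
grip_width: 30.0
```

```bash
python3 - <<'E'
from h import *
o=bot.get_obs(); print(o['tool_pos'],o['contact_force'],o['grip_width'])
cap('side','d9.png'); cap('wrist','w9.png')
b=cv2.imread('pics/d9.png')[120:230,150:260]; a=cv2.imread('pics/w9.png')[150:360,160:400]
cv2.imwrite('pics/c9.png',np.hstack([cv2.resize(b,(400,400)),cv2.resize(a,(400,350),interpolation=cv2.INTER_CUBIC)[:,:].copy() if False else cv2.resize(a,(400,400))]))
E
```

```text
[411.27575931 150.47428002 106.53073556] [-0.05870177 -0.45238043 -1.63171774] 30.049627785230552
```

View pics/c9.png

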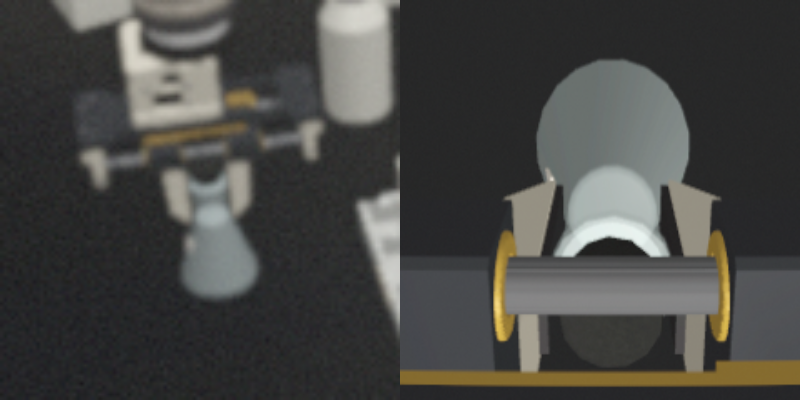

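The flask hangs upright in the jaws, with the force reading about its weight. I'll carry it to the titration tray's wide cell.

Call:
servo_tool:
  series:
    - [0,0,0,-0.5,0]
    - [0,0,0,-0.6,0]
    - [0,0,0,-0.3,0]
    - [0,-0.3,0.18,0,0]
    - [0,-0.6,0.37,0,0]
    - [0,-0.8,0.49,0,0]
    - [0,-0.8,0.49,0,0]
    - [0,-0.8,0.49,0,0]
    - [0,-0.8,0.49,0,0]
    - [0,-0.8,0.49,0,0]
    - [0,-0.8,0.49,0,0]
    - [0,-0.8,0.49,0,0]
    - [0,-0.5,0.32,0,0]
    - [0,-0.2,0.14,0,0]
    - [0,0,0,0,0]
    - [0,0,0,0,0]

```text
time: 40.08
tool_pos: [633.0, -208.5, 176.4]
tcp_rot: [-3.141, -0.001, 1.572]
contact_force: [0.9, -0.7, -2.0]
grip_width: 29.9
```

```bash
python3 - <<'E'
from h import *
o=bot.get_obs(); print(o['tool_pos'],o['grip_width'])
cap('side','d10.png'); cap('wrist','w10.png')
b=cv2.imread('pics/d10.png')[150:310,220:380]; a=cv2.imread('pics/w10.png')
cv2.imwrite('pics/c10.png',np.hstack([cv2.resize(b,(320,320)),cv2.resize(a,(427,320))]))
cm=bot.camera_model('wrist')
for z in (26,): print([proj(cm,(x,y,z)).round() for x,y in [(581.3,-102.5),(673.2,-97.7)]])
E
```

```text
[ 632.97578254 -208.45188715  176.44952465] 29.888234963557267
[array([229.,  78.]), array([334.,  72.])]
```

View pics/c10.png

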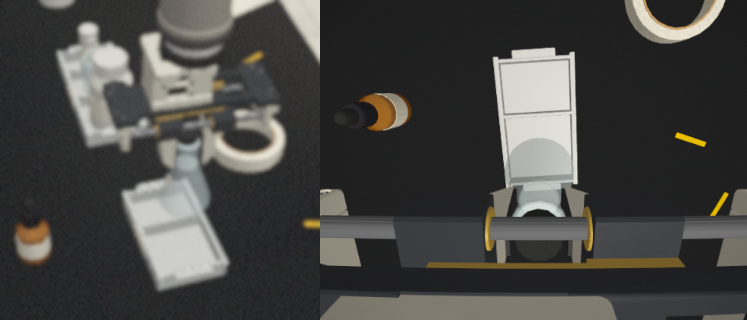

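Call:
servo_tool:
  series:
    - [0,-0.02,0,0.3,0]
    - [0,0,0,0.5,0]
    - [0,0,0,0.5,0]
    - [0,0,0,0.4,0]
    - [0,0,0,0.2,0]
    - [0,0,0,0.1,0]
    - [0,0,0,0.04,0]
    - [0,0,0,0.02,0]
    - [0,0,0,0,0]
    - [0,0,0,0,0]

```text
time: 41.42
tool_pos: [633.7, -210.6, 74.2]
tcp_rot: [3.141, 0.0, 1.571]
contact_force: [1.0, 0.2, -1.6]
grip_width: 29.9
```

Call:
servo_tool:
  series:
    - [0,0,0,0.02,0]
    - [0,0,0,0.02,0]
    - [0,0,0,0.01,0]
    - [0,0,0,0.01,0]
    - [0,0,0,0,0]
    - [0,0,0,0,0]

```text
time: 42.18
tool_pos: [633.6, -210.5, 70.8]
tcp_rot: [3.141, 0.0, 1.571]
contact_force: [1.0, -0.7, -1.0]
grip_width: 29.7
```

Call:
servo_tool:
  series:
    - [0,0,0,0.01,0]
    - [0,0,0,0.01,0]
    - [0,0,0,0,0]

```text
time: 42.55
tool_pos: [634.0, -210.5, 70.6]
tcp_rot: [3.14, 0.0, 1.571]
contact_force: [0.2, 0.7, 5.1]
grip_width: 29.7
```

Call:
servo_tool:
  series:
    - [1,0,0,0,0]
    - [1,0,0,0,0]
    - [1,0,0,0,0]
    - [1,0,0,0,0]
    - [1,0,0,0,0]
    - [1,0,0,-0.4,0]
    - [1,0,0,-0.8,0]
    - [1,0,0,-0.9,0]
    - [1,0,0,-0.9,0]
    - [1,0,0,-0.9,0]
    - [1,0.1,-0.5,-0.28,0]
    - [1,0.1,-0.9,0,0]
    - [1,0.1,-0.9,0,0]
    - [1,0.1,-0.9,0,0]
    - [1,0,-0.6,0,0]
    - [1,0,0,0,0]
    - [1,0,0,0,0]

```text
time: 44.68
tool_pos: [444.2, -190.7, 279.0]
tcp_rot: [3.14, 0.0, 1.571]
contact_force: [-0.8, -0.0, -0.5]
grip_width: 91.9
```

```bash
python3 - <<'E'
from h import *
print(bot.get_obs()['tool_pos'])
cm=bot.camera_model('wrist'); cap('wrist','w11.png'); cap('side','d11.png')
r=bot.pinpoint('wrist','dropper_c'); print([(round(x['p'],2),np.round(toworld(cm['world_from_camera'],x['point'])).tolist()) for x in r[:3]])
for z in (102,84,0): print(z,proj(cm,(444,-161,z)))
b=cv2.imread('pics/w11.png')[90:230,200:370]; c=cv2.imread('pics/d11.png')[150:310,220:380]
cv2.imwrite('pics/c11.png',np.hstack([cv2.resize(b,(486,400)),cv2.resize(c,(300,400))]))
E
```

```text
[ 444.15618222 -190.68319677  279.02902068]
[(0.89, [445.0, -164.0, 52.0])]
102 [287.30991463 160.44259495]
84 [287.25406932 158.21447594]
0 [287.05255653 150.17680072]
```

View pics/c11.png

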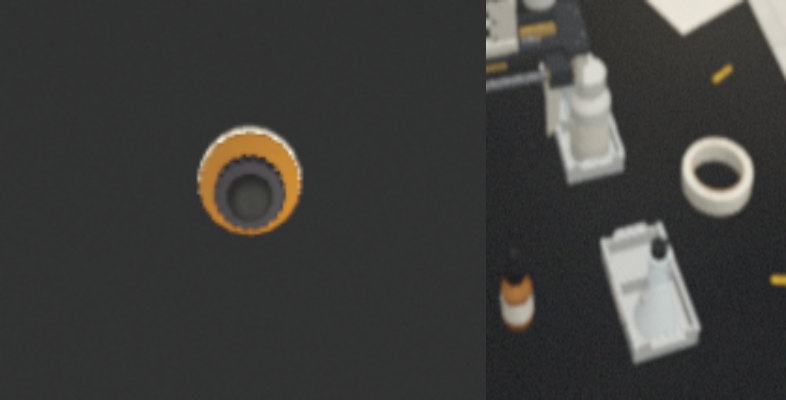

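The flask stands in its cell. The dropper's bulb is at (287.4,159.6), so it is at about (444,-160).

Call:
servo_tool:
  series:
    - [1,0.61,0,0.2,0]
    - [1,0,0,0.6,0]
    - [1,0,0,0.7,0]
    - [1,0,0,0.7,0]
    - [1,0,0,0.7,0]
    - [1,0,0,0.7,0]
    - [1,0,0,0.5,0]
    - [1,0,0,0.24,0]
    - [1,0,0,0,0]
    - [0,0,0,0,0]
    - [0,0,0,0,0]
    - [0,0,0,0,0]
    - [0,0,0,0,0]
    - [0,0,0,0,0]
    - [0,0,0,0,0]
    - [0,0,0,0,0]

```text
time: 46.82
tool_pos: [443.5, -160.0, 61.7]
tcp_rot: [3.141, 0.0, 1.571]
contact_force: [-0.1, -0.4, 0.2]
grip_width: 26.7
```

Call:
servo_tool:
  series:
    - [0,0,0,-0.2,0]
    - [0,0,0,-0.5,0]
    - [0,0,0,-0.6,0]
    - [0,0,0,-0.5,0]
    - [0,0.06,0.3,0,0]
    - [0,0.1,0.6,0,0]
    - [0,0.1,0.7,0,0]
    - [0,0.1,0.7,0,0]
    - [0,0.1,0.7,0,0]
    - [0,0.06,0.5,0,0]
    - [0,0,0.21,0,0]
    - [0,0,0,0,0]
    - [0,0,0,0,0]

```text
time: 48.45
tool_pos: [628.2, -134.0, 151.5]
tcp_rot: [-3.141, -0.0, 1.57]
contact_force: [-0.3, -0.4, -0.3]
grip_width: 25.0
```

```bash
python3 - <<'E'
from h import *
o=bot.get_obs(); print(o['tool_pos'],o['grip_width'])
cm=bot.camera_model('wrist'); cap('wrist','w12.png'); cap('side','d12.png')
b=cv2.imread('pics/w12.png'); c=cv2.imread('pics/d12.png')[150:310,220:380]
cv2.imwrite('pics/c12.png',np.hstack([cv2.resize(b,(480,360)),cv2.resize(c,(300,360))]))
print([proj(cm,(x,y,26)).round()*6/7 for x,y in [(581.3,-102.5),(673.2,-97.7)]])
E
```

```text
[ 628.19703281 -134.04779927  151.47030252] 24.98750053372253
[array([200.57142857, 142.28571429]), array([292.28571429, 138.        ])]
```

View pics/c12.png

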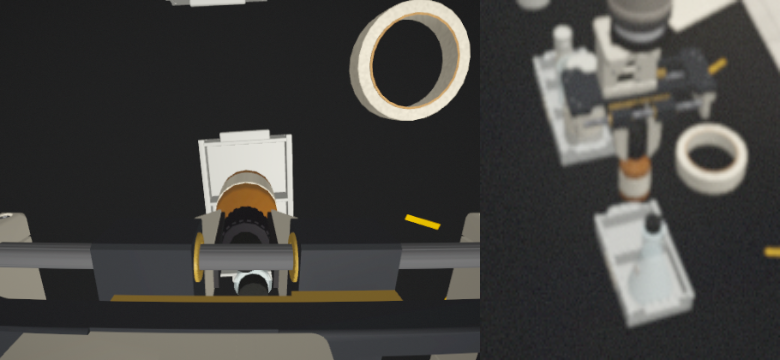

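Call:
servo_tool:
  series:
    - [0,0.03,0.02,0.3,0]
    - [0,0,0,0.4,0]
    - [0,0,0,0.4,0]
    - [0,0,0,0.25,0]
    - [0,0,0,0.12,0]
    - [0,0,0,0.04,0]
    - [0,0,0,0,0]
    - [0,0,0,0,0]

```text
time: 49.55
tool_pos: [630.4, -132.6, 76.9]
tcp_rot: [3.14, 0.0, 1.571]
contact_force: [0.8, -0.1, -1.3]
grip_width: 25.5
```

Call:
servo_tool:
  series:
    - [0,0,0,0.04,0]
    - [0,0,0,0.04,0]
    - [0,0,0,0.02,0]
    - [0,0,0,0,0]
    - [0,0,0,0,0]

```text
time: 50.18
tool_pos: [630.1, -132.5, 71.3]
tcp_rot: [3.141, 0.0, 1.571]
contact_force: [0.6, 0.2, -0.5]
grip_width: 25.4
```

Call:
servo_tool:
  series:
    - [0,0,0,0.04,0]
    - [0,0,0,0.02,0]
    - [0,0,0,0.02,0]
    - [0,0,0,0,0]

```text
time: 50.68
tool_pos: [630.0, -132.5, 67.1]
tcp_rot: [-3.142, -0.0, 1.571]
contact_force: [0.3, -0.3, -0.7]
grip_width: 25.3
```

Call:
servo_tool:
  series:
    - [0,0,0,0.01,0]
    - [0,0,0,0.01,0]
    - [0,0,0,0.01,0]
    - [0,0,0,0,0]

```text
time: 51.18
tool_pos: [630.1, -132.5, 65.8]
tcp_rot: [3.141, 0.0, 1.571]
contact_force: [0.4, -0.4, -0.0]
grip_width: 25.4
```

Call:
servo_tool:
  series:
    - [0,0,0,0.01,0]
    - [0,0,0,0.01,0]
    - [0,0,0,0,0]

```text
time: 51.55
tool_pos: [630.3, -132.6, 65.6]
tcp_rot: [3.141, 0.0, 1.571]
contact_force: [0.1, 0.4, 5.9]
grip_width: 25.0
```

Contact with the floor, so I release, rise and move clear to look.

Call:
servo_tool:
  series:
    - [1,0,0,0,0]
    - [1,0,0,0,0]
    - [1,0,0,0,0]
    - [1,0,0,0,0]
    - [1,0,0,0,0]
    - [1,0,0,-0.4,0]
    - [1,0,0,-0.8,0]
    - [1,0,0,-0.9,0]
    - [1,0,0,-0.9,0]
    - [1,0,0,-0.9,0]
    - [1,0,0,-0.7,0]
    - [1,-0.4,0,0,0]
    - [1,-0.8,0,0,0]
    - [1,0,0,0,0]
    - [1,0,0,0,0]

```text
time: 53.42
tool_pos: [629.6, -192.6, 293.5]
tcp_rot: [-3.14, -0.001, 1.57]
contact_force: [-0.4, -0.4, -0.5]
grip_width: 92.0
```

```bash
python3 - <<'E'
from h import *
print(bot.get_obs()['tool_pos'])
for n in ['side','scene','wrist']:
    cm=bot.camera_model(n); cap(n,n+'F.png')
    for l in ['sample_bottle_c','beaker_c','strip_tube_c','flask_c','dropper_c','tape_roll','glove_box','wash_bottle']:
        r=bot.pinpoint(n,l); print(n,l,[(round(x['p'],2),np.round(toworld(cm['world_from_camera'],x['point'])).tolist()) for x in r[:1]])
a=cv2.imread('pics/sceneF.png')[130:270,180:360]; c=cv2.imread('pics/sideF.png')[140:310,220:380]
cv2.imwrite('pics/cF.png',np.hstack([cv2.resize(a,(460,400)),cv2.resize(c,(330,400))]))
E
```

```text
[ 629.64203086 -192.59498108  293.52868006]
side sample_bottle_c [(0.77, [592.0, 76.0, 64.0])]
side beaker_c [(0.47, [597.0, 157.0, 35.0])]
side strip_tube_c [(0.48, [596.0, 215.0, 45.0])]
side flask_c [(0.57, [636.0, -214.0, 59.0])]
side dropper_c [(0.87, [630.0, -132.0, 57.0])]
side tape_roll [(0.84, [789.0, -27.0, -1.0])]
side glove_box [(0.88, [571.0, -488.0, 1.0])]
side wash_bottle [(0.64, [577.0, 439.0, 3.0])]
scene sample_bottle_c [(0.91, [599.0, 81.0, 67.0])]
scene beaker_c [(0.55, [596.0, 153.0, 35.0])]
scene strip_tube_c [(0.56, [597.0, 215.0, 45.0])]
scene flask_c [(0.68, [637.0, -209.0, 60.0])]
scene dropper_c [(0.55, [633.0, -132.0, 57.0])]
scene tape_roll [(0.65, [788.0, -27.0, -1.0])]
scene glove_box [(0.81, [572.0, -485.0, 2.0])]
scene wash_bottle [(0.56, [585.0, 444.0, -0.0])]
wrist sample_bottle_c []
wrist beaker_c []
wrist strip_tube_c []
wrist flask_c [(0.9, [633.0, -210.0, 62.0])]
wrist dropper_c [(0.63, [630.0, -139.0, 54.0])]
wrist tape_roll []
wrist glove_box [(0.64, [570.0, -486.0, -4.0])]
wrist wash_bottle []
```

View pics/cF.png

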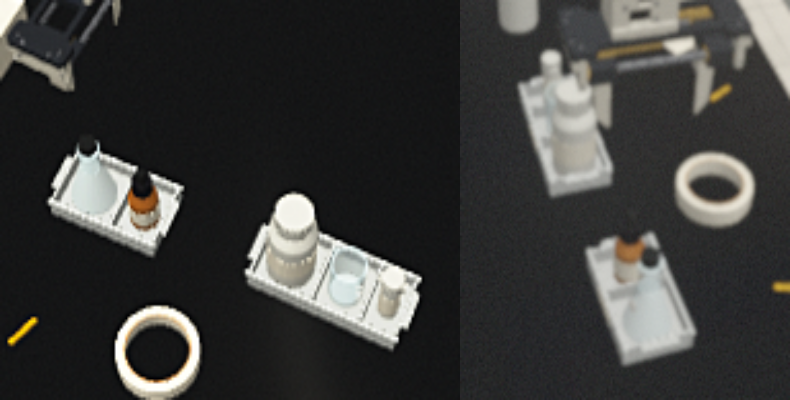

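View pics/wristF.png

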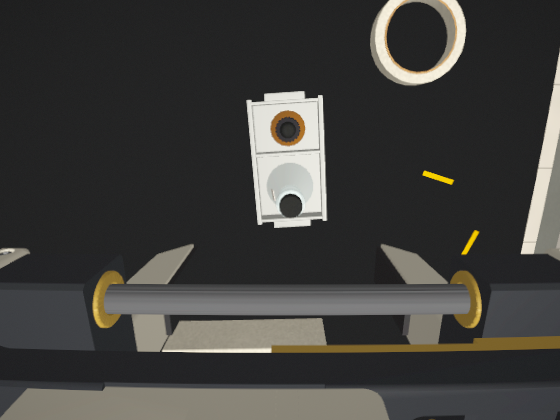

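All five stand upright in their cells, and the bystanders read as they did at the start. Handing in.

```bash
python3 -c "
from plant import bot
print(bot.close_job(), bot.get_obs()['time'])"
```

```text
the job is handed in; nothing more can be done
the job is handed in; nothing more can be done
```

Both kits are made up and the job is handed in, at about 55 s of the 128 s allowed.

- **Placing:** I placed the sample bottle, beaker and strip tube in the field tray, then the flask and dropping bottle in the titration tray, in that order. Each was lowered until the wrist felt light floor contact (about 4–7 N) before release.
- **Last checks:** The final pictures show all five upright in the right cells. The network positions matched the placings to within about 10 mm; the worst were the side view of the sample bottle (10 mm off in x) and the wrist view of the dropper (6 mm off in y). The tape roll, glove carton and wash bottle read the same as at the start, within the network error.
- **Disagreements:**
  - The flask neck gripped at about 30 mm rather than the stated 28 mm. I re-gripped 4 mm higher and got the same reading; it carried upright without slipping.
  - The dropper cap read 26.7 mm at the grasp and about 25 mm afterwards. It met the tray floor at the height expected, so it had not slipped.
  - My two trays measured about 2 mm differently in y between views, well inside the clearances in the cells.

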